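# Sort loose fasteners into the sample tray

## Robot

A 6-joint arm with a two-finger parallel gripper is mounted at the origin on a cart in front of the work surface, level with it; the furniture and walls round the work are solid. World frame = base frame: x ahead of the robot, y to its left, z up, the work surface at z = 0. Lengths are in m, angles in rad, forces in N, time in s.
With the tool pointing down it reaches from about 0.425 to 0.95 m from the base axis. Payload 3.5 kg.
Tool frame: the origin (TCP) lies midway between the tips of the shut fingers; the grasp point (between the pads) lies 19 mm behind it; y points along the fingers, x is the direction in which the jaws open and shut, and the axes are right-handed (so a half turn about y gives the same grasp; the last joint's range is limited). The gripper opens to 85 mm and grips with 20 to 120 N. Pads are 22 mm wide; open, the fingers measure 114 mm over their backs; the gripper's body (76 mm by 85 mm) begins 54 mm behind the grasp point. The pads swing forward as they close: fully open they stand 13 mm farther back than shut.
Start: joints at [1.162, 0.286, 1.577, -0, 1.279, -0.15], TCP at [0.173, 0.653, 0.231] pointing down, gripper open.
Joint ranges: [-2.77, 2.77], [-0.9, 2.22], [0.21, 2.48], [-1.53, 4.67], [0.24, 2.81], [-2.84, 2.84]. Speed limits (rad/s): [2.79, 2.79, 3.14, 3.14, 3.14, 3.14].

## Interface

Orientations are given as a unit quaternion [x, y, z, w].
In Python, from plant import ctrl, viewer gives the robot as it stands.
- The arm moves only by the tool step_arm, never from a script. Its argument "rows" is a list of rows, each a list of 3 entries, a list of its own where there are three numbers: the turn, a rotation vector about the tool's x, y, z in degrees, then the shift along the tool's x, y, z in mm, then the closure, from 0 (fully open) to 1 (shut). A call has 1 to 10 rows; each row is the pose to reach, as a shift and turn from the pose commanded when the call began, along the tool's axes at that moment; what a row does not reach only later rows make up. A row lasts 1/12 s, in which the tool goes at most 41.7 mm and 7.16 degrees, less where a joint would pass 70% of its speed; a pose out of reach is approached as far as the arm can. A call with a gripper value outside its range is refused whole. The fingers move at their own pace and stop on an object; "newtons" is the grip in N (left out, the last holds). Time passes only in rows, so rows that repeat a pose let the fingers close. It gives the time, the measured TCP pose, the force and the opening at its end, in the units of the state.
- ctrl.get_state(): the state, without advancing time (a new reading comes with each control period).
- viewer.read_camera(name): name is "scene" or "top" or "wrist"; returns (picture, depth): 480x640x3 uint8, red, green, blue; 480x640 float32, m along the optical axis (not along the pixel's ray), 0 where there is no reading.
- viewer.calibration(name): a dict with "K" (3x3 intrinsics, pixels), "R" (3x3) and "t" (3): a world point X has camera coordinates R X + t. Camera axes: x right, y down, z forward; pixel columns grow to the right and rows downward; lengths in m; the calibration is good to about 2 mm. A picture is of the moment at which its call begins: read the wrist's pose just before it. calibration takes no time and is no camera call; for the wrist camera it gives the pose at the moment of the call.
- ctrl.sign_off(): hands the job in, once; it reports no verdict.
The state is a dict: "time": time; "qpos": joint angles; "dq": joint speeds; "joint_efforts": joint torques, N m; "eef_pos": TCP position; "tcp_rot": TCP orientation; "contact_force": force on the tool from outside, world axes, zero at the start; "wrist_torque": the same for the moment, N m; "opening": opening from 0.0 (shut) to 1.0 (fully open).
Only numpy, scipy, OpenCV 4.12 (cv2) and the standard library are available. Lean on these libraries where they do the work, as an engineer would, in place of code of your own. Each camera call takes 0.05 s, during which the arm holds its last target.

## Task

Tidy the loose fasteners into the blue sorting tray: each compartment has a sample fixed on the ledge in front of it, so put both long bolts, the short bolt and the nut each into the compartment behind the matching sample, lying fully inside and not across a wall. The headless stud and the flat washer match no sample: leave them where they lie.

Things in the scene. Friction and masses are not known exactly. Their poses are not given: they have to be found in the camera images.
- sorting_tray: blue open tray, 170 (x) x 316 (y) x 22 mm high, fixed to the bench. Origin: centre of its underside; x points away from the robot at yaw 0, z up. The side at -x is a solid flat ledge 32 mm deep and 22 mm high (x -85 to -53 mm) that carries the samples; behind it three equal open compartments side by side along y, centres at x = +14 mm, y = -104, 0 and +104 mm, each 134 mm (x) by 100 mm (y) inside, floor 3 mm above the bench, walls 4 mm thick and 22 mm high
- sample_long: sample of the long bolt (a steel round-headed bolt, 95 mm), fixed on the tray's ledge, lying across (along the tray's y). Which compartment it stands before changes. Origin: middle of its length, on the ledge's top, 22 mm above the bench; its axes are parallel to the tray's. The centre of the compartment that it marks lies 83 mm from it along its +x. It sticks up 21 mm above the ledge
- sample_short: sample of the short bolt (steel hex-headed bolt, 70 mm), fixed on the ledge in the same way: own axes parallel to the tray's, centre of its compartment 83 mm along its +x. It sticks up 19 mm above the ledge
- sample_nut: sample of the nut (steel hex nut, 24 mm across flats, 12 mm high), fixed on the ledge in the same way: own axes parallel to the tray's, centre of its compartment 83 mm along its +x
- long_bolt_1: long round-headed steel bolt lying on the bench, 95 mm long, shank about 10 mm thick and up to 15 mm high over the bench, head 21 mm. Origin: under the middle of its length, on the bench; own y runs along the shank toward the threaded tip (the head is at -y), z up. Pinch the shank across x at the origin. Loose, about 0.05 kg.
- long_bolt_2: second long round-headed steel bolt, the same as long_bolt_1. Origin: under the middle of its length, on the bench; own y runs along the shank toward the threaded tip (the head is at -y), z up. Pinch the shank across x at the origin. Loose, about 0.05 kg.
- short_bolt: short hex-headed steel bolt lying on the bench, 70 mm long, shank 12 mm thick with its top about 14 mm above the bench, head 18 mm across flats. Origin: under the middle of its length, on the bench; own y runs along the shank toward the threaded tip (the head is at -y), z up. Pinch the shank across x at the origin. Loose, about 0.07 kg.
- nut: steel hex nut lying flat, 24 mm across flats (along its x), 27 mm across corners (along its y), 12 mm high. Origin: centre of its underside, z up. Pinch across the flats (along x). Loose, about 0.03 kg
- stud: look-alike to leave: straight steel stud without a head, threaded at both ends, 90 mm long, 11 mm thick, lying on the bench. Origin: under the middle of its length, y along it. Loose
- washer: look-alike to leave: flat round steel washer, 36 mm across, 15 mm hole, 4 mm thick, lying flat on the bench. Origin: centre of its underside. Loose
Not all that is in view belongs to the job. What is shaped like the long_bolt_2 but orange is not meant.

How it is judged:
At the end, for the whole second after the job is handed in: Long bolts, short bolt and nut at rest behind their own samples: origin within 53 mm (tray x) and 44 mm (tray y) of the compartment's centre, under 25 mm above its floor, bolts level within 11 degrees. Stud and washer at rest within 30 mm of their starts (x of long_bolt_1 in the frame of sample_long between 0.03 and 0.136 m and y of long_bolt_1 in the frame of sample_long between -0.044 and 0.044 m and z of long_bolt_1 in the frame of sample_long between -0.03 and 0.006 m and linear speed of each of long_bolt_1, long_bolt_2, short_bolt, nut, stud, washer below 0.02 m/s and angle between long_bolt_1's own y axis and vertical between 1.38 and 1.76 rad and x of long_bolt_2 in the frame of sample_long between 0.03 and 0.136 m and y of long_bolt_2 in the frame of sample_long between -0.044 and 0.044 m and z of long_bolt_2 in the frame of sample_long between -0.03 and 0.006 m and angle between long_bolt_2's own y axis and vertical between 1.38 and 1.76 rad and x of short_bolt in the frame of sample_short between 0.03 and 0.136 m and y of short_bolt in the frame of sample_short between -0.044 and 0.044 m and z of short_bolt in the frame of sample_short between -0.03 and 0.006 m and angle between short_bolt's own y axis and vertical between 1.38 and 1.76 rad and x of nut in the frame of sample_nut between 0.03 and 0.136 m and y of nut in the frame of sample_nut between -0.044 and 0.044 m and z of nut in the frame of sample_nut between -0.03 and 0.006 m and distance of each of stud, washer from where it was at the start of the episode below 0.03 m); the robot touches nothing.
It also fails if it takes over 120 s, if anything falls off the work surface, if the arm or the gripper's body presses on something with over 40 N, if the wrist force passes 120 N, or if a joint passes its speed limit or range.

## Working session

There is one attempt and no reset: what is moved stays moved. The work goes in short steps, Python scripts to look and compute and a tool call to move; the robot and the scene stay as the last step left them, time stands still between calls to the robot, and variables do not carry over. Pictures are saved under pics/ and viewed, and the job is handed in when it is done.

Besides the shell and the picture viewer there is one more tool, called after "Emit:" by a JSON object that holds its "method" and its "body". step_arm: Moves the arm, as the interface text tells. Its arguments: {"type":"object","properties":{"rows":{"type":"array"},"newtons":{"type":"number"}},"required":["rows"]}

```bash
mkdir -p pics; ls; python3 - <<'E'
from plant import ctrl, viewer
import cv2,numpy as np
s=ctrl.get_state();print(s)
for n in ["scene","top"]:
    p,d=viewer.read_camera(n);cv2.imwrite(f"pics/{n}0.png",p[:,:,::-1]);np.savez(f"pics/{n}0.npz",p=p,d=d,**viewer.calibration(n))
    c=viewer.calibration(n);print(n,c,-c['R'].T@c['t'])
E
```

```text
pics
{'time': 0.0, 'qpos': array([ 1.16202726e+00,  2.87179066e-01,  1.57817905e+00, -6.98824906e-07,
        1.27863433e+00, -1.50018511e-01]), 'dq': array([ 1.05827989e-05,  4.55575111e-04,  8.27249619e-04, -1.87367213e-03,
       -4.76243691e-04,  5.80591692e-04]), 'joint_efforts': array([ 1.47498686e-03, -4.05982411e+01, -2.92624766e+01, -3.39497467e-05,
        5.98706290e-03,  7.56525338e-06]), 'eef_pos': array([0.17242994, 0.65191541, 0.22993716]), 'tcp_rot': array([ 0.56073967,  0.43057174, -0.43205577, -0.55991679]), 'contact_force': array([0.35201966, 0.5074653 , 1.16120122]), 'wrist_torque': array([-0.00584295, -0.00442586,  0.0169123 ]), 'opening': 0.9992345043202051}
scene {'K': array([[459.51058694,   0.        , 320.79698438],
       [  0.        , 459.51058694, 239.41218778],
       [  0.        ,   0.        ,   1.        ]]), 'R': array([[ 0.62889119, -0.77747709,  0.00502416],
       [-0.53050714, -0.43382647, -0.72825597],
       [ 0.56838195,  0.45532841, -0.6852868 ]]), 't': array([-0.1350329 ,  0.43075984,  0.64049524])} [-0.05060376 -0.20974565  0.75330479]
top {'K': array([[522.37008213,   0.        , 328.84933878],
       [  0.        , 522.37008213, 246.8821026 ],
       [  0.        ,   0.        ,   1.        ]]), 'R': array([[ 0.11432517, -0.99344008,  0.00256258],
       [-0.9715804 , -0.11234699, -0.20834988],
       [ 0.20727102,  0.02132988, -0.978051  ]]), 't': array([0.21715853, 0.54576598, 1.09929475])} [0.2775769  0.25360132 1.18832012]
```

View pics/top0.png

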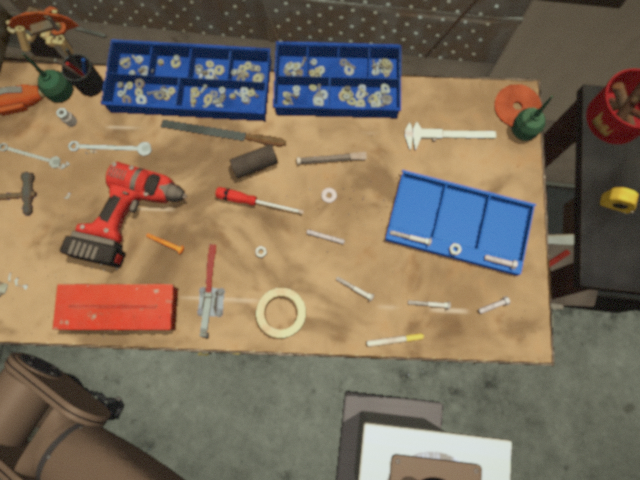

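View pics/scene0.png

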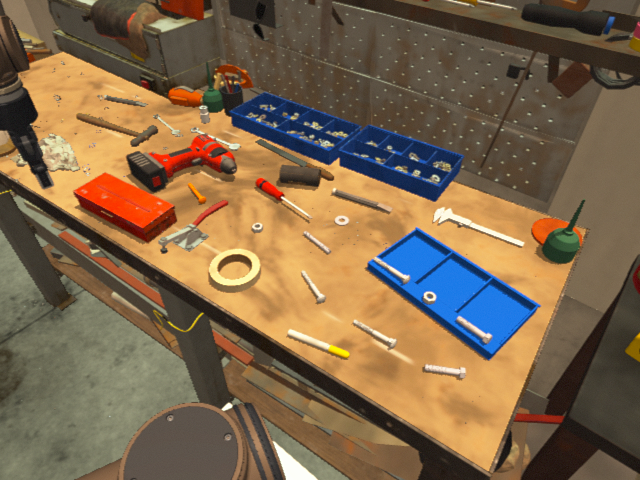

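Top view: the tray is around (460,222). The bolts are near (354,288), (430,304) and (493,304), the stud at (325,237), the nut at (260,252) and the washer at (329,195). I'll zoom in to identify each one.

```bash
python3 - <<'E'
import cv2,numpy as np
p=cv2.imread("pics/top0.png")
a=cv2.resize(p[160:360,230:550],None,fx=2.5,fy=2.5,interpolation=cv2.INTER_CUBIC);cv2.imwrite("pics/topz.png",a)
p=cv2.imread("pics/scene0.png")
a=cv2.resize(p[200:400,240:560],None,fx=2.5,fy=2.5,interpolation=cv2.INTER_CUBIC);cv2.imwrite("pics/scz.png",a)
E
```

```text
(no output)
```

View pics/topz.png

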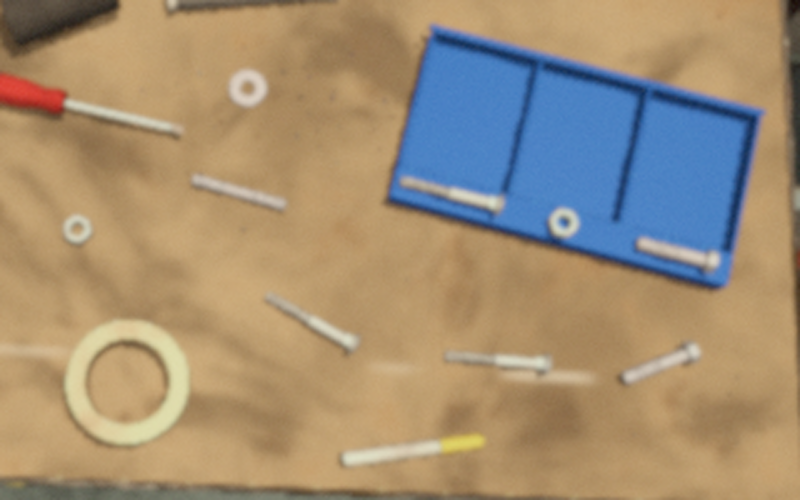

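View pics/scz.png

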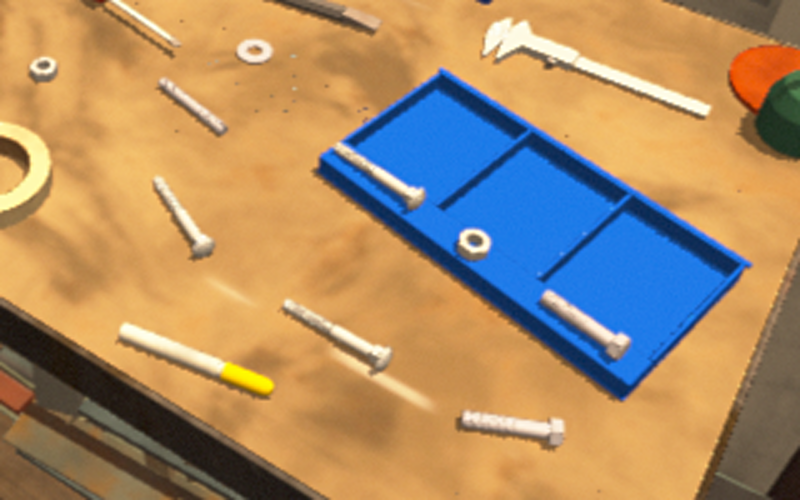

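The zoomed views settle it. The left compartment is for the long bolts, the middle for the nut and the right for the short bolt. Next I'll measure positions.

```bash
cat > h.py <<'E'
import cv2,numpy as np
def ray(c,uv,z):
    K,R,t=c['K'],c['R'],c['t'];C=-R.T@t
    d=R.T@np.linalg.solve(K,[uv[0],uv[1],1.]);return C+d*(z-C[2])/d[2]
def proj(c,X):
    x=c['K']@(c['R']@np.asarray(X)+c['t']);return x[:2]/x[2]
E
python3 - <<'E'
from h import *
# rough seeds in world from zoomed top
T=np.load("pics/top0.npz");S=np.load("pics/scene0.npz")
seeds={'lb1':(310,321),'lb2':(498,361),'sb':(660,363),'nut':(77,229),'stud':(238,192),'washer':(248,88)}
hh={'lb1':.008,'lb2':.008,'sb':.009,'nut':.006,'stud':.0055,'washer':.002}
def seg(img,uv,r):
    u,v=map(int,uv);x0,y0=u-r,v-r
    c=img[y0:v+r,x0:u+r].astype(int)
    hsv=cv2.cvtColor(c.astype(np.uint8),cv2.COLOR_RGB2HSV)
    m=(hsv[:,:,1]<75)&(hsv[:,:,2]>100)
    n,l,st,ce=cv2.connectedComponentsWithStats(m.astype(np.uint8))
    # largest near the centre
    k=1+np.argmax(st[1:,4]) if n>1 else 0
    ys,xs=np.nonzero(l==k);return np.c_[xs+x0,ys+y0].astype(float)
for k,(a,b) in seeds.items():
    w=ray(T,(230+a/2.5,160+b/2.5),hh[k])
    out=[]
    for nm,C in(('top',T),('scene',S)):
        pts=seg(C['p'],proj(C,w),30 if 1 else 0)
        W=np.array([ray(C,q,hh[k])[:2] for q in pts]);
        r=cv2.minAreaRect((W*1000).astype(np.float32))
        m=W.mean(0);e=np.linalg.eigh(np.cov((W-m).T))[1][:,1]
        pr=(W-m)@e; mid=m+e*(pr.max()+pr.min())/2
        print(k,nm,len(pts),'mid',mid.round(4),'len',np.ptp(pr).round(4),'ang',np.degrees(np.arctan2(e[1],e[0])).round(1),'rect',np.round(r[0],1),np.round(r[1],1))
for nm,C in(('top',T),('scene',S)):
    hsv=cv2.cvtColor(C['p'],cv2.COLOR_RGB2HSV)
    m=((hsv[:,:,0]>100)&(hsv[:,:,0]<125)&(hsv[:,:,1]>120)).astype(np.uint8)
    cs=cv2.findContours(m,0,2)[0]
    u=proj(C,ray(T,(460,222),.01))
    c=[c for c in cs if cv2.pointPolygonTest(c,tuple(map(float,u)),False)>=0]
    c=max(cs,key=cv2.contourArea) if not c else c[0]
    for z in(.022,):
        W=np.array([ray(C,q[0],z)[:2]*1000 for q in c],np.float32);print(nm,cv2.minAreaRect(W))
    ap=cv2.approxPolyDP(c,8,True);print([np.round(ray(C,q[0],.022)[:2],4).tolist() for q in ap])
E
```

```text
lb1 top 211 mid [0.4399 0.211 ] len 0.0944 ang 66.9 rect [438.3 211.7] [94.2 16.3]
lb1 scene 160 mid [0.4442 0.2097] len 0.0951 ang 67.1 rect [446.  208.7] [95. 17.]
lb2 top 279 mid [0.4219 0.0302] len 0.1141 ang 87.6 rect [419.4  30.4] [ 21.4 113. ]
lb2 scene 223 mid [0.4279 0.0398] len 0.0934 ang 93.6 rect [430.7  39.8] [93.5 20.1]
sb top 212 mid [ 0.437  -0.1064] len 0.0769 ang 118.2 rect [ 435.8 -107.1] [18.8 76.6]
sb scene 266 mid [ 0.4401 -0.1072] len 0.0704 ang 119.9 rect [ 438.5 -108.3] [19.3 71.1]
nut top 105 mid [0.4995 0.435 ] len 0.0277 ang -156.6 rect [499.2 434.9] [26.2 25.4]
nut scene 73 mid [0.5051 0.435 ] len 0.0305 ang 47.2 rect [505.  435.4] [29.3 24.8]
stud top 197 mid [0.5522 0.2911] len 0.0909 ang 80.4 rect [552.5 291.1] [90.8 12.7]
stud scene 127 mid [0.5571 0.2903] len 0.0905 ang 80.3 rect [557.3 290.2] [90.5 12.2]
washer top 183 mid [0.6546 0.2943] len 0.0377 ang 144.0 rect [655.2 294.8] [37.2 35.6]
washer scene 93 mid [0.5592 0.2862] len 0.0683 ang 80.4 rect [559.1 286.2] [68.3 12.1]
top ((618.6727294921875, -14.010055541992188), (312.6349182128906, 173.6112518310547), 81.41085815429688)
[[0.7267, 0.124], [0.5581, 0.1511], [0.5142, -0.1549], [0.6803, -0.1787]]
scene ((617.9135131835938, -17.109298706054688), (320.17926025390625, 187.2438201904297), 81.21620178222656)
[[0.5693, 0.1497], [0.5016, -0.1599], [0.6823, -0.1882], [0.734, 0.1269], [0.5935, 0.1447], [0.5917, 0.0608], [0.563, 0.0509]]
```

```bash
cat >> h.py <<'E'
from scipy.spatial.transform import Rotation as Rn
def go(p,head,s=None):
    """tool y down, tool x (jaw) at heading head deg (mod 180, nearest). prints rotvec(tool,deg), shift(tool,mm)"""
    if s is None:
        from plant import ctrl; s=ctrl.get_state()
    R0=Rn.from_quat(s['tcp_rot']);best=None
    for h in(head,head+180):
        a=np.radians(h);x=np.array([np.cos(a),np.sin(a),0]);y=np.array([0,0,-1.])
        R=Rn.from_matrix(np.c_[x,y,np.cross(x,y)])
        rv=(R0.inv()*R).as_rotvec(degrees=True)
        if best is None or np.linalg.norm(rv)<np.linalg.norm(best):best=rv
    sh=R0.inv().apply(np.array(p)-s['eef_pos'])*1000
    x=R0.apply([1,0,0])
    print('t',round(s['time'],2),'pos',s['eef_pos'].round(4),'jaw',np.degrees(np.arctan2(x[1],x[0])).round(1),'q6',s['qpos'][5].round(2),'open',round(s['opening'],3),'F',np.round(s['contact_force'],1))
    print('rot',best.round(1).tolist(),'shift',sh.round(0).tolist(),'rows>=',np.ceil(max(np.linalg.norm(best)/7.16,np.linalg.norm(sh)/41.7)))
E
python3 - <<'E'
from h import *
go([.48,.42,.22],-80)
go([.50,.435,.22],-30)
E
```

```text
t 0.1 pos [0.1725 0.652  0.23  ] jaw 75.2 q6 -0.15 open 1.001 F [-0.3  0.5 -0. ]
rot [-0.0, -24.8, -0.1] shift [-146.0, 10.0, -357.0] rows>= 10.0
t 0.1 pos [0.1725 0.652  0.23  ] jaw 75.2 q6 -0.15 open 1.001 F [-0.3  0.5 -0. ]
rot [-0.1, -74.8, -0.1] shift [-126.0, 10.0, -372.0] rows>= 11.0
```

Emit:
{"method": "step_arm", "body": {"rows": [[[0, 0, 0], [-140, 10, -350], 0], [[0, 0, 0], [-140, 10, -350], 0], [[0, 0, 0], [-140, 10, -350], 0], [[0, 0, 0], [-140, 10, -350], 0], [[0, 0, 0], [-140, 10, -350], 0], [[0, 0, 0], [-140, 10, -350], 0], [[0, 0, 0], [-140, 10, -350], 0], [[0, 0, 0], [-140, 10, -350], 0], [[0, 0, 0], [-140, 10, -350], 0], [[0, 0, 0], [-140, 10, -350], 0]]}}

```text
time: 0.93
eef_pos: [0.4802, 0.4229, 0.2204]
tcp_rot: [0.563, 0.429, -0.43, -0.561]
contact_force: [-0.3, -0.3, 0.1]
opening: 0.998
```

```bash
cat >> h.py <<'E'
def wrist(name):
    from plant import ctrl,viewer
    c=viewer.calibration('wrist');p,d=viewer.read_camera('wrist')
    cv2.imwrite(f"pics/{name}.png",p[:,:,::-1]);np.savez(f"pics/{name}.npz",p=p,d=d,**c)
    C=dict(c,p=p,d=d);print('cam',(-c['R'].T@c['t']).round(3));return C
E
python3 - <<'E'
from h import *
go([.50,.435,.1],80)
C=wrist('w1');print(proj(C,[.5,.435,.006]))
E
```

```text
t 0.93 pos [0.4802 0.4229 0.2204] jaw 74.8 q6 -0.74 open 0.998 F [-0.3 -0.3  0.1]
rot [0.1, -5.2, -0.1] shift [17.0, 120.0, -16.0] rows>= 3.0
cam [0.404 0.446 0.363]
[333.09996051 218.74296928]
```

View pics/w1.png

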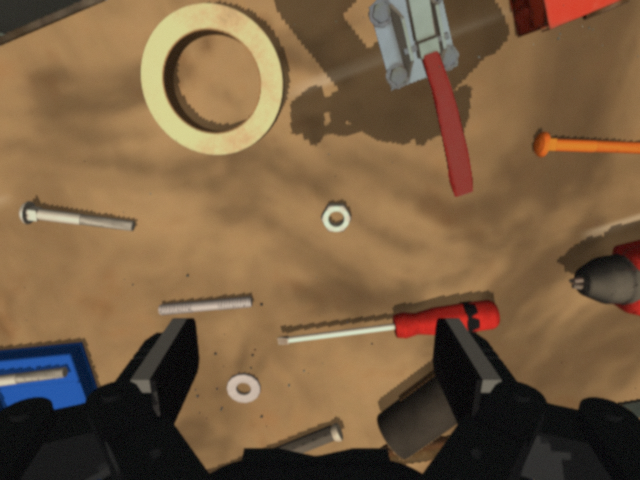

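The wrist view shows the nut at (337,217), the long bolt at (78,217), the stud at (205,304) and the washer at (244,388). I'll get the nut's flats from its hull width.

```bash
cat >> h.py <<'E'
def blob(C,w,z,r=40,smax=75,vmin=100):
    "pixels of steel blob nearest projected point w -> world xy on plane z"
    u,v=proj(C,[w[0],w[1],z]);x0=int(max(u-r,0));y0=int(max(v-r,0))
    c=C['p'][y0:int(v+r),x0:int(u+r)]
    k=4;c=cv2.resize(c,None,fx=k,fy=k,interpolation=cv2.INTER_CUBIC)
    hsv=cv2.cvtColor(c,cv2.COLOR_RGB2HSV)
    m=((hsv[:,:,1]<smax)&(hsv[:,:,2]>vmin)).astype(np.uint8)
    n,l,st,ce=cv2.connectedComponentsWithStats(m)
    j=1+np.argmax(st[1:,4]);ys,xs=np.nonzero(l==j)
    px=np.c_[(xs+.5)/k-.5+x0,(ys+.5)/k-.5+y0]
    W=np.array([ray(C,q,z)[:2] for q in px]);return px,W
def axis(W):
    m=W.mean(0);e=np.linalg.eigh(np.cov((W-m).T))[1][:,1];e=e if e[1]>0 else -e
    pr=(W-m)@e;q=(W-m)@np.array([-e[1],e[0]])
    return m+e*(pr.max()+pr.min())/2,np.ptp(pr),np.ptp(q),np.degrees(np.arctan2(e[1],e[0]))
E
python3 - <<'E'
from h import *
C=dict(np.load('pics/w1.npz'))
px,W=blob(C,[.5,.435],.012,30)
print(px.min(0),px.max(0),W.mean(0),cv2.minAreaRect((W*1000).astype(np.float32)))
h=W[cv2.convexHull((W*1000).astype(np.float32),returnPoints=False)[:,0]]
for a in range(0,180,10):
    e=np.array([np.cos(np.radians(a)),np.sin(np.radians(a))]);pr=h@e;print(a,round(np.ptp(pr)*1000,1),end='; ')
hc=h-W.mean(0);
p=C['p'][187:247,307:367,::-1];cv2.imwrite('pics/nz.png',cv2.resize(p,None,fx=8,fy=8,interpolation=cv2.INTER_CUBIC))
print()
for w,z in(([.44,.21],.01),([.555,.29],.008),([.655,.295],.004)):
    px,W=blob(C,w,z,62 if z==.01 else 50);print(w,axis(W),px.mean(0))
E
```

```text
[321.125 204.625] [350.375 231.625] [0.49807698 0.43762674] ((498.57586669921875, 437.55523681640625), (25.95142936706543, 24.738069534301758), 74.88964080810547)
0 26.0; 10 26.6; 20 26.6; 30 25.9; 40 25.2; 50 25.2; 60 25.7; 70 26.0; 80 25.9; 90 25.5; 100 25.1; 110 25.1; 120 25.8; 130 26.6; 140 26.6; 150 26.0; 160 25.2; 170 25.2; 
[0.44, 0.21] (array([0.44010401, 0.21538712]), np.float64(0.09444538261973268), np.float64(0.012743088170710206), np.float64(67.96421227287988)) [ 75.35100493 218.86129498]
[0.555, 0.29] (array([0.55146914, 0.29372615]), np.float64(0.09140147650848016), np.float64(0.010712136548275738), np.float64(80.42259609037193)) [204.36550657 306.06762907]
[0.655, 0.295] (array([0.65336778, 0.29837539]), np.float64(0.03679358431292522), np.float64(0.035304402430276605), np.float64(147.0281533525624)) [243.06432749 387.71583192]
```

View pics/nz.png

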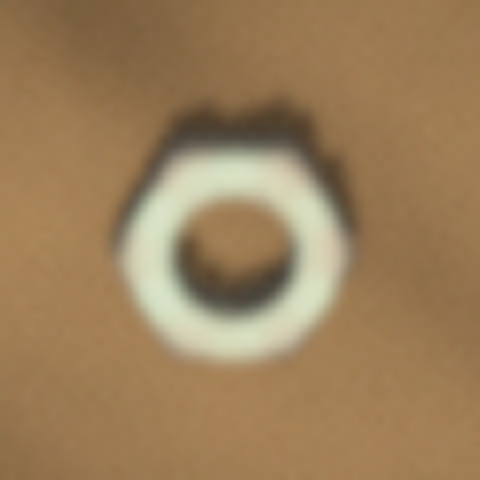

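```bash
python3 - <<'E'
from h import *
go([.4985,.437,.06],105)
go([.4985,.437,.06],45)
go([.4985,.437,.004],45)
E
```

```text
t 0.98 pos [0.4781 0.4246 0.2204] jaw 74.8 q6 -0.74 open 1.0 F [-0.   0.  -0.3]
rot [-0.0, -30.2, -0.1] shift [17.0, 160.0, -16.0] rows>= 5.0
t 0.98 pos [0.4781 0.4246 0.2204] jaw 74.8 q6 -0.74 open 1.0 F [-0.   0.  -0.3]
rot [0.0, 29.8, -0.1] shift [17.0, 160.0, -16.0] rows>= 5.0
t 0.98 pos [0.4781 0.4246 0.2204] jaw 74.8 q6 -0.74 open 1.0 F [-0.   0.  -0.3]
rot [0.0, 29.8, -0.1] shift [18.0, 216.0, -17.0] rows>= 6.0
```

Emit:
{"method": "step_arm", "body": {"rows": [[[0, -10, 0], [17, 40, -16], 0], [[0, -20, 0], [17, 80, -16], 0], [[0, -30, 0], [17, 120, -16], 0], [[0, -30, 0], [17, 150, -16], 0], [[0, -30, 0], [17, 160, -16], 0], [[0, -30, 0], [17, 160, -16], 0], [[0, -30, 0], [17, 160, -16], 0]]}}

```text
time: 1.57
eef_pos: [0.4948, 0.4409, 0.0621]
tcp_rot: [0.43, 0.562, -0.561, -0.43]
contact_force: [-0.0, 0.7, 0.4]
opening: 1.0
```

```bash
python3 - <<'E'
from h import *
C=wrist('w2');
px,W=blob(C,[.4985,.437],.012,60);print(axis(W),W.mean(0),px.mean(0))
W=W[cv2.convexHull((W*1000).astype(np.float32),returnPoints=False)[:,0]]
for a in range(0,180,10):
    e=np.array([np.cos(np.radians(a)),np.sin(np.radians(a))]);pr=W@e;print(a,round(np.ptp(pr)*1000,1),end='; ')
go([.4985,.437,.003],105)
E
```

```text
cam [0.419 0.422 0.205]
(array([0.49920742, 0.43744532]), np.float64(0.025394048852704104), np.float64(0.02574763687225956), np.float64(176.65454633025624)) [0.49928847 0.43744058] [304.13754881 276.89329018]
0 25.7; 10 26.4; 20 26.5; 30 25.8; 40 25.1; 50 24.7; 60 25.7; 70 26.3; 80 26.2; 90 25.4; 100 24.3; 110 24.3; 120 25.6; 130 26.2; 140 26.2; 150 25.6; 160 24.6; 170 24.8; t 1.62 pos [0.496  0.4414 0.064 ] jaw 105.1 q6 -1.26 open 0.999 F [0.2 0.6 0.6]
rot [0.2, 0.1, 0.1] shift [-5.0, 61.0, -1.0] rows>= 2.0
```

View pics/w2.png

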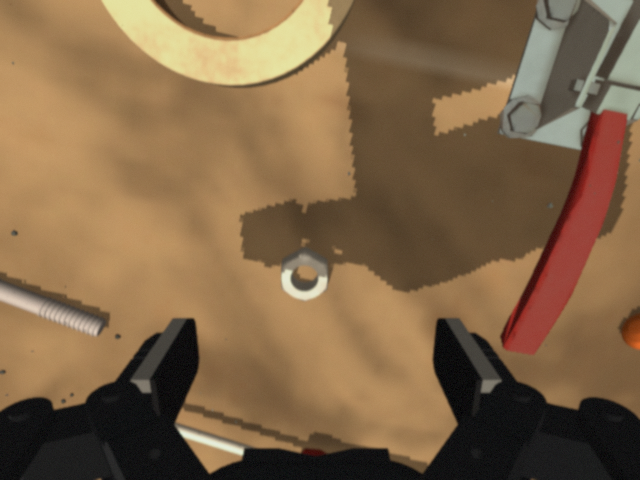

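```bash
python3 - <<'E'
from h import *
go([.4993,.4374,.003],105)
C=dict(np.load('pics/w2.npz'));print(ray(C,(515,350),.02))
E
```

```text
t 1.62 pos [0.496  0.4414 0.064 ] jaw 105.1 q6 -1.26 open 0.999 F [0.2 0.6 0.6]
rot [0.2, 0.1, 0.1] shift [-5.0, 61.0, -2.0] rows>= 2.0
[0.50708402 0.55318101 0.02      ]
```

Emit:
{"method": "step_arm", "body": {"rows": [[[0, 0, 0], [-5, 10, -2], 0.4], [[0, 0, 0], [-5, 30, -2], 0.4], [[0, 0, 0], [-5, 50, -2], 0.4], [[0, 0, 0], [-5, 61, -2], 0.4], [[0, 0, 0], [-5, 61, -2], 0.4], [[0, 0, 0], [-5, 61, -2], 1], [[0, 0, 0], [-5, 61, -2], 1], [[0, 0, 0], [-5, 61, -2], 1], [[0, 0, 0], [-5, 61, -2], 1], [[0, 0, 0], [-5, 61, -2], 1]], "newtons": 40}}

```text
time: 2.45
eef_pos: [0.4996, 0.4365, 0.0025]
tcp_rot: [0.43, 0.563, -0.56, -0.429]
contact_force: [-0.4, 0.1, 4.9]
opening: 0.26
```

```bash
python3 - <<'E'
from h import *
C=wrist('w3')
go([.633,-.016,.12],81)
E
```

```text
cam [0.423 0.417 0.145]
t 2.5 pos [0.4996 0.4365 0.0024] jaw 105.2 q6 -1.27 open 0.254 F [0.1 0.5 5.5]
rot [0.2, 24.2, 0.1] shift [-472.0, -118.0, -11.0] rows>= 12.0
```

View pics/w3.png

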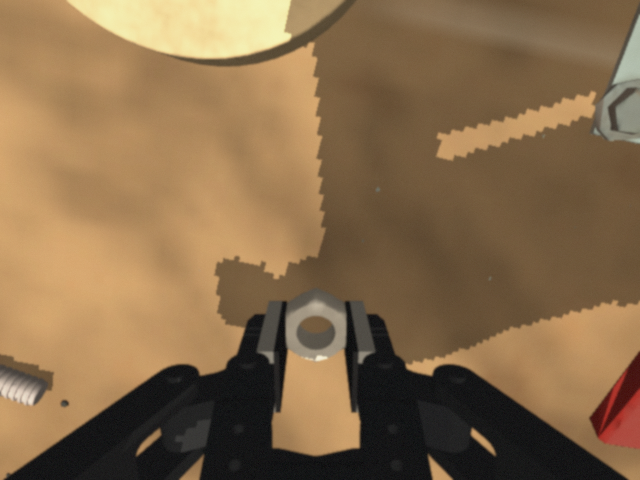

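The jaws hold the nut at (316,330), so I'll lift it and carry it over to the tray.

Emit:
{"method": "step_arm", "body": {"rows": [[[0, 0, 0], [0, -20, 0], 1], [[0, 0, 0], [0, -60, 0], 1], [[0, 0, 0], [-10, -95, 0], 1], [[0, 5, 0], [-50, -110, 0], 1], [[0, 10, 0], [-90, -115, -1], 1], [[0, 14, 0], [-130, -118, -2], 1], [[0, 18, 0], [-170, -118, -4], 1], [[0, 24, 0], [-210, -118, -5], 1], [[0, 24, 0], [-250, -118, -6], 1], [[0, 24, 0], [-290, -118, -7], 1]]}}

```text
time: 3.33
eef_pos: [0.5807, 0.1557, 0.1181]
tcp_rot: [-0.537, -0.46, 0.46, 0.537]
contact_force: [-0.5, -0.7, -0.6]
opening: 0.256
```

```bash
python3 - <<'E'
from h import *
go([.633,-.016,.12],81)
E
```

```text
t 3.33 pos [0.5807 0.1557 0.1181] jaw 81.2 q6 -1.32 open 0.256 F [-0.5 -0.7 -0.6]
rot [-0.0, 0.2, -0.0] shift [-162.0, -2.0, -78.0] rows>= 5.0
```

Emit:
{"method": "step_arm", "body": {"rows": [[[0, 0, 0], [-36, 0, -17], 1], [[0, 0, 0], [-72, 0, -34], 1], [[0, 0, 0], [-108, -1, -52], 1], [[0, 0, 0], [-140, -2, -68], 1], [[0, 0, 0], [-162, -2, -78], 1], [[0, 0, 0], [-162, -2, -78], 1], [[0, 0, 0], [-162, -2, -78], 1]]}}

```text
time: 3.92
eef_pos: [0.633, -0.0158, 0.1199]
tcp_rot: [-0.537, -0.459, 0.459, 0.538]
contact_force: [0.6, 0.3, -0.0]
opening: 0.257
```

```bash
python3 - <<'E'
from h import *
C=wrist('w4')
go([.633,-.016,.010],81)
E
```

```text
cam [ 0.555 -0.002  0.263]
t 3.97 pos [ 0.6326 -0.0145  0.1198] jaw 81.1 q6 -1.6 open 0.26 F [-0.2 -0.1  0.7]
rot [-0.1, 0.1, 0.0] shift [-1.0, 110.0, -1.0] rows>= 3.0
```

View pics/w4.png

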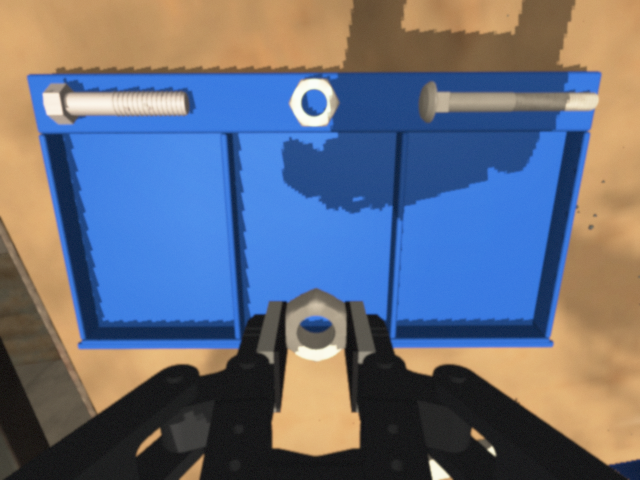

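The nut is held over the middle compartment. The tray reads clearly here, so I'll refine its pose from its top-edge corners at (28,75), (600,72), (80,345) and (552,343).

```bash
python3 - <<'E'
from h import *
C=dict(np.load('pics/w4.npz'))
P=[ray(C,q,.022)[:2] for q in((28,74),(600,71),(81,348),(553,346))];print(np.round(P,4),np.mean(P,0))
d=P[1]-P[0];print(np.linalg.norm(d),np.degrees(np.arctan2(d[1],d[0])),np.linalg.norm(P[2]-P[0]))
d=P[3]-P[2];print(np.linalg.norm(d),np.degrees(np.arctan2(d[1],d[0])))
c=np.mean(P,0);a=np.radians(-8.7);x=np.array([np.cos(a),np.sin(a)]);y=np.array([-x[1],x[0]])
for k in(-104,0,104):print(c+.014*x+k/1000*y)
E
```

```text
[[ 0.5129 -0.1544]
 [ 0.5599  0.1543]
 [ 0.6826 -0.1825]
 [ 0.7305  0.1327]] [ 0.62145468 -0.01248814]
0.3122926006395205 81.34073226593569 0.17199394445120525
0.3188535001448543 81.35280763448532
[ 0.61956247 -0.11740916]
[ 0.6352936 -0.0146058]
[0.65102472 0.08819757]
```

Emit:
{"method": "step_arm", "body": {"rows": [[[0, 0, 0], [0, 35, 0], 1], [[0, 0, 0], [0, 70, 0], 1], [[0, 0, 0], [0, 95, 0], 1], [[0, 0, 0], [0, 112, 0], 1], [[0, 0, 0], [0, 112, 0], 1], [[0, 0, 0], [0, 112, 0], 0.5], [[0, 0, 0], [0, 112, 0], 0.5], [[0, 0, 0], [0, 112, 0], 0.5], [[0, 0, 0], [0, 80, 0], 0.5], [[0, 0, 0], [0, 40, 0], 0.5]]}}

```text
time: 4.8
eef_pos: [0.6298, -0.0135, 0.0773]
tcp_rot: [-0.534, -0.458, 0.462, 0.539]
contact_force: [0.5, 0.4, -0.7]
opening: 0.502
```

```bash
python3 - <<'E'
from h import *
go([.437,-.107,.15],29)
go([.4385,-.107,.15],29)
E
```

```text
t 4.8 pos [ 0.6298 -0.0135  0.0773] jaw 81.2 q6 -1.6 open 0.502 F [ 0.5  0.4 -0.7]
rot [-0.5, 52.2, -0.2] shift [-122.0, -71.0, 177.0] rows>= 8.0
t 4.8 pos [ 0.6298 -0.0135  0.0773] jaw 81.2 q6 -1.6 open 0.502 F [ 0.5  0.4 -0.7]
rot [-0.5, 52.2, -0.2] shift [-122.0, -71.0, 175.0] rows>= 8.0
```

Emit:
{"method": "step_arm", "body": {"rows": [[[0, 0, 0], [0, -40, 0], 0.3], [[0, 7, 0], [-20, -70, 25], 0.3], [[0, 14, 0], [-40, -71, 55], 0.3], [[0, 21, 0], [-60, -71, 85], 0.3], [[0, 28, 0], [-80, -71, 115], 0.3], [[0, 35, 0], [-100, -71, 140], 0.3], [[0, 42, 0], [-120, -71, 165], 0.3], [[0, 49, 0], [-122, -71, 176], 0.3], [[0, 52, 0], [-122, -71, 176], 0.3], [[0, 52, 0], [-122, -71, 176], 0.3]]}}

```text
time: 5.63
eef_pos: [0.44, -0.1082, 0.1523]
tcp_rot: [0.685, 0.178, -0.177, -0.684]
contact_force: [0.0, 0.1, 0.1]
opening: 0.698
```

```bash
python3 - <<'E'
from h import *
C=wrist('w5')
px,W=blob(C,[.4385,-.107],.009,90);print(axis(W),px.mean(0),W.mean(0))
go([.4385,-.107,.003],29)
E
```

```text
cam [ 0.402 -0.037  0.295]
(array([ 0.43751751, -0.10369772]), np.float64(0.07491534280127779), np.float64(0.02034826340378188), np.float64(118.09469126442146)) [313.82153143 217.51856374] [ 0.43782429 -0.10427239]
t 5.68 pos [ 0.4406 -0.1081  0.1523] jaw 29.2 q6 -0.98 open 0.7 F [-0.3 -0.7 -0.3]
rot [0.1, 0.2, 0.1] shift [-1.0, 149.0, 2.0] rows>= 4.0
```

View pics/w5.png

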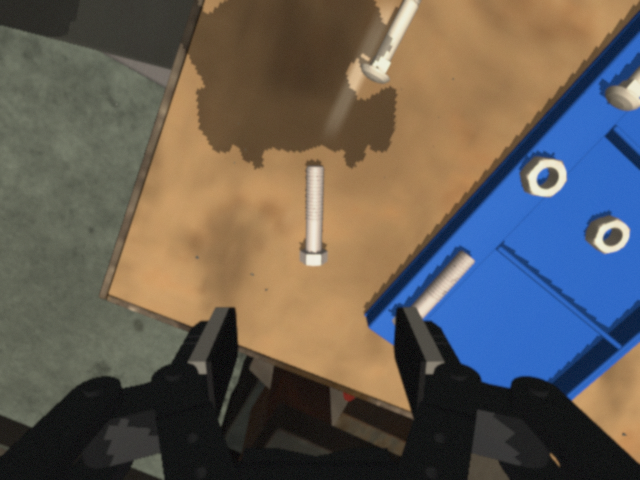

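The nut rests in the middle compartment at (608,235). The short bolt's tip is at (315,163) and its head end at (313,265).

```bash
python3 - <<'E'
from h import *
C=dict(np.load('pics/w5.npz'))
a=ray(C,(315,164),.008);b=ray(C,(313,264),.011);print(a,b,np.linalg.norm(a-b),np.degrees(np.arctan2(*(a-b)[1::-1])))
m=(a+b)/2;print(m);go([m[0],m[1],.002],28)
E
```

```text
[ 0.41975861 -0.07004024  0.008     ] [ 0.45413642 -0.13487535  0.011     ] 0.07344675524956334 117.93407730504731
[ 0.43694752 -0.10245779  0.0095    ]
t 5.68 pos [ 0.4406 -0.1081  0.1523] jaw 29.2 q6 -0.98 open 0.7 F [-0.3 -0.7 -0.3]
rot [0.1, 1.2, 0.1] shift [-1.0, 150.0, 7.0] rows>= 4.0
```

Emit:
{"method": "step_arm", "body": {"rows": [[[0, 1, 0], [-1, 40, 6], 0.4], [[0, 1, 0], [-1, 80, 6], 0.4], [[0, 1, 0], [-1, 115, 6], 0.4], [[0, 1, 0], [-1, 140, 6], 0.4], [[0, 1, 0], [-1, 149, 6], 0.4], [[0, 1, 0], [-1, 149, 6], 1], [[0, 1, 0], [-1, 149, 6], 1], [[0, 1, 0], [-1, 149, 6], 1], [[0, 1, 0], [-1, 149, 6], 1], [[0, 1, 0], [-1, 149, 6], 1]], "newtons": 50}}

```text
time: 6.52
eef_pos: [0.4387, -0.1041, 0.0044]
tcp_rot: [0.687, 0.174, -0.171, -0.685]
contact_force: [0.4, 0.3, 2.9]
opening: 0.115
```

```bash
python3 - <<'E'
from h import *
C=wrist('w6')
go([.6195,-.1174,.12],81.3)
E
```

```text
cam [ 0.401 -0.032  0.147]
t 6.57 pos [ 0.4387 -0.1041  0.0044] jaw 28.2 q6 -0.95 open 0.11 F [0.8 0.5 4.4]
rot [0.3, -53.1, 0.1] shift [153.0, -115.0, -98.0] rows>= 8.0
```

View pics/w6.png

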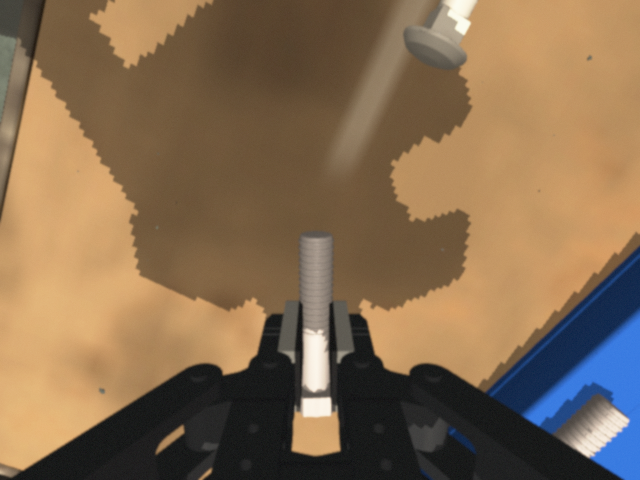

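The bolt is gripped mid-shank: it spans rows 235–415 with the pads at about 330. Next I'll carry it to the right compartment.

Emit:
{"method": "step_arm", "body": {"rows": [[[0, 0, 0], [0, -20, 0], 1], [[0, 0, 0], [0, -55, 0], 1], [[0, -7, 0], [10, -90, -5], 1], [[0, -14, 0], [35, -115, -20], 1], [[0, -21, 0], [60, -115, -38], 1], [[0, -28, 0], [90, -115, -56], 1], [[0, -35, 0], [120, -115, -75], 1], [[0, -42, 0], [148, -115, -93], 1], [[0, -49, 0], [153, -115, -98], 1], [[0, -53, 0], [153, -115, -98], 1]]}}

```text
time: 7.4
eef_pos: [0.62, -0.1179, 0.1176]
tcp_rot: [0.536, 0.462, -0.461, -0.535]
contact_force: [0.0, 0.0, -0.3]
opening: 0.11
```

Emit:
{"method": "step_arm", "body": {"rows": [[[0, 0, 0], [0, 0, 0], 1], [[0, 0, 0], [0, 0, 0], 1]]}}

```text
time: 7.57
eef_pos: [0.6174, -0.1173, 0.1171]
tcp_rot: [-0.537, -0.459, 0.46, 0.538]
contact_force: [-0.4, -0.4, -1.0]
opening: 0.11
```

```bash
python3 - <<'E'
from h import *
C=wrist('w7')
go([.6195,-.1174,.009],81.3)
E
```

```text
cam [ 0.54  -0.103  0.26 ]
t 7.62 pos [ 0.6173 -0.1173  0.1172] jaw 81.1 q6 -1.76 open 0.113 F [-0.3  0.3 -1. ]
rot [-0.0, -0.2, 0.0] shift [0.0, 108.0, -2.0] rows>= 3.0
```

View pics/w7.png

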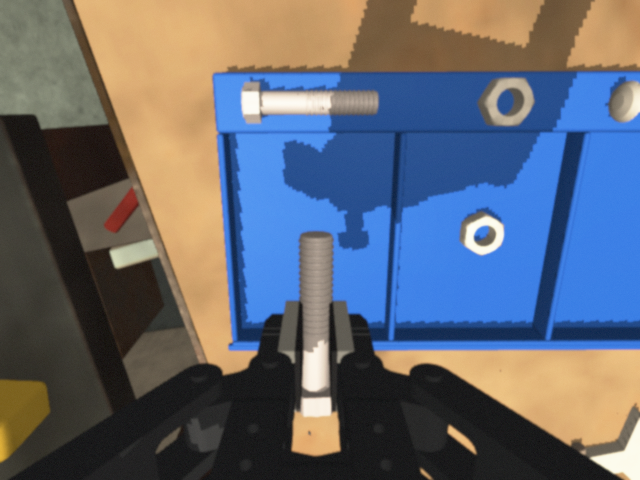

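The short bolt is centred over its compartment and the nut lies in the middle one. I'll lower the bolt now.

Emit:
{"method": "step_arm", "body": {"rows": [[[0, 0, 0], [0, 35, -2], 1], [[0, 0, 0], [0, 70, -2], 1], [[0, 0, 0], [0, 95, -2], 1], [[0, 0, 0], [0, 109, -2], 1], [[0, 0, 0], [0, 109, -2], 1], [[0, 0, 0], [0, 109, -2], 0.6], [[0, 0, 0], [0, 109, -2], 0.6], [[0, 0, 0], [0, 109, -2], 0.6], [[0, 0, 0], [0, 75, -2], 0.6], [[0, 0, 0], [0, 35, -2], 0.6]]}}

```text
time: 8.45
eef_pos: [0.6168, -0.1167, 0.0794]
tcp_rot: [-0.534, -0.458, 0.461, 0.54]
contact_force: [0.8, -0.2, -0.9]
opening: 0.4
```

```bash
python3 - <<'E'
from h import *
go([.45,.035,.15],3)
go([.45,.035,.15],90)
E
```

```text
t 8.45 pos [ 0.6168 -0.1167  0.0794] jaw 81.1 q6 -1.76 open 0.4 F [ 0.8 -0.2 -0.9]
rot [-0.5, 78.1, -0.2] shift [124.0, -69.0, 189.0] rows>= 11.0
t 8.45 pos [ 0.6168 -0.1167  0.0794] jaw 81.1 q6 -1.76 open 0.4 F [ 0.8 -0.2 -0.9]
rot [-0.5, -8.9, 0.1] shift [124.0, -69.0, 189.0] rows>= 6.0
```

Emit:
{"method": "step_arm", "body": {"rows": [[[0, 0, 0], [0, -40, 0], 0.4], [[0, 7, 0], [15, -70, 20], 0.4], [[0, 14, 0], [35, -70, 50], 0.4], [[0, 21, 0], [55, -70, 80], 0.4], [[0, 28, 0], [75, -70, 110], 0.4], [[0, 35, 0], [95, -70, 140], 0.4], [[0, 42, 0], [115, -70, 165], 0.4], [[0, 49, 0], [124, -70, 185], 0.4], [[0, 56, 0], [124, -70, 189], 0.4], [[0, 63, 0], [124, -70, 189], 0.4]]}}

```text
time: 9.28
eef_pos: [0.4507, 0.0349, 0.1529]
tcp_rot: [0.699, 0.111, -0.11, -0.698]
contact_force: [0.7, 0.2, -0.4]
opening: 0.599
```

Emit:
{"method": "step_arm", "body": {"rows": [[[0, 7, 0], [0, 0, 0], 0.4], [[0, 14, 0], [0, 0, 0], 0.4], [[0, 14, 0], [0, 0, 0], 0.4]]}}

```text
time: 9.53
eef_pos: [0.4523, 0.0339, 0.1532]
tcp_rot: [0.707, 0.026, -0.024, -0.707]
contact_force: [0.0, 0.0, 0.1]
opening: 0.598
```

```bash
python3 - <<'E'
from h import *
C=wrist('w8')
px,W=blob(C,[.425,.035],.009,100);print(axis(W),px.mean(0),W.mean(0))
go([.428,.038,.003],3)
E
```

```text
cam [0.447 0.115 0.296]
(array([0.42373349, 0.04185964]), np.float64(0.09728741553182492), np.float64(0.019938500722092745), np.float64(91.08256451073937)) [275.76630705 212.893851  ] [0.4237728  0.03977966]
t 9.58 pos [0.4523 0.0339 0.153 ] jaw 4.3 q6 -0.22 open 0.603 F [-1.2 -0.2 -0.1]
rot [0.0, 1.3, 0.1] shift [-24.0, 150.0, 6.0] rows>= 4.0
```

View pics/w8.png

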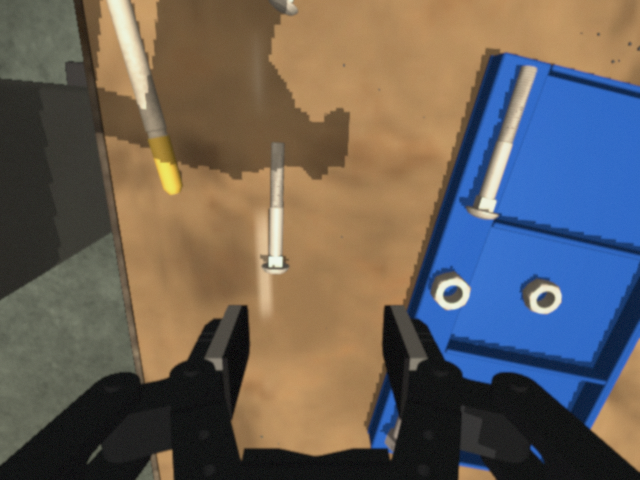

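Long bolt 2 has its tip at (277,143) and its head at (275,273). The yellow marker is clear of it, on the left.

```bash
python3 - <<'E'
from h import *
C=dict(np.load('pics/w8.npz'))
a=ray(C,(277.5,143),.005);b=ray(C,(275,272),.010);print(a,b,np.linalg.norm(a-b),np.degrees(np.arctan2(*(a-b)[1::-1])))
m=(a+b)/2;print(m,np.hypot(*m[:2]));go([m[0],m[1],.003],1.5)
print(ray(C,(172,190),.01))
E
```

```text
[0.42256286 0.08958729 0.005     ] [ 0.42516165 -0.00497465  0.01      ] 0.0947296880846194 91.57423100363393
[0.42386225 0.04230632 0.0075    ] 0.42596835093074953
t 9.58 pos [0.4523 0.0339 0.153 ] jaw 4.3 q6 -0.22 open 0.603 F [-1.2 -0.2 -0.1]
rot [0.0, 2.8, 0.1] shift [-28.0, 150.0, 11.0] rows>= 4.0
[0.35001954 0.05230928 0.01      ]
```

Emit:
{"method": "step_arm", "body": {"rows": [[[0, 3, 0], [-28, 30, 11], 0.5], [[0, 3, 0], [-28, 60, 11], 0.5], [[0, 3, 0], [-28, 90, 11], 0.5], [[0, 3, 0], [-28, 120, 11], 0.5], [[0, 3, 0], [-28, 125, 11], 0.5], [[0, 3, 0], [-28, 125, 11], 0.5]]}}

```text
time: 10.08
eef_pos: [0.4216, 0.0429, 0.0258]
tcp_rot: [-0.707, -0.006, 0.01, 0.707]
contact_force: [0.1, 0.2, 0.2]
opening: 0.503
```

```bash
python3 - <<'E'
from h import *
C=wrist('w9')
go([.4239,.0423,.003],1.5)
E
```

```text
cam [0.421 0.124 0.169]
t 10.13 pos [0.4234 0.0427 0.0275] jaw 1.3 q6 -0.16 open 0.5 F [ 0.7 -0.5  0.5]
rot [-0.0, -0.2, -0.1] shift [1.0, 25.0, -0.0] rows>= 1.0
```

View pics/w9.png

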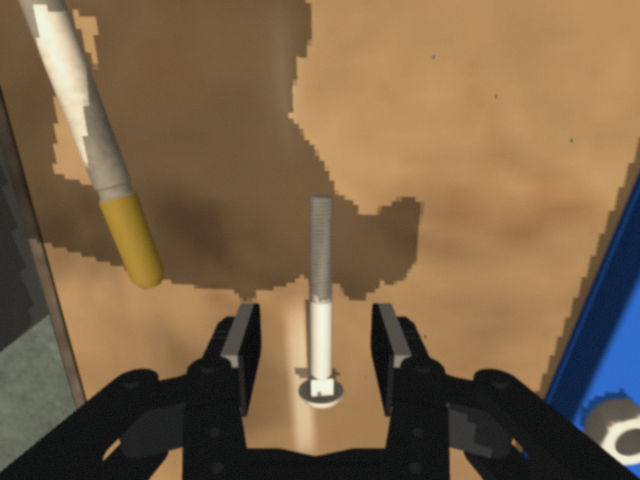

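The bolt sits centred between the fingers: column 320 against a finger midpoint of about 316. Going down to close on it.

Emit:
{"method": "step_arm", "body": {"rows": [[[0, 0, 0], [1, 15, 0], 0.5], [[0, 0, 0], [1, 24, 0], 0.5], [[0, 0, 0], [1, 24, 0], 0.5], [[0, 0, 0], [1, 24, 0], 1], [[0, 0, 0], [1, 24, 0], 1], [[0, 0, 0], [1, 24, 0], 1], [[0, 0, 0], [1, 24, 0], 1], [[0, 0, 0], [1, 24, 0], 1], [[0, 0, 0], [1, 5, 0], 1], [[0, 0, 0], [1, -25, 0], 1]]}}

```text
time: 10.97
eef_pos: [0.4213, 0.0431, 0.0501]
tcp_rot: [-0.707, -0.004, 0.01, 0.707]
contact_force: [0.8, 0.8, -0.8]
opening: 0.088
```

```bash
python3 - <<'E'
from h import *
C=wrist('w10')
a=np.radians(-8.65);x=np.array([np.cos(a),np.sin(a)]);y=np.array([-x[1],x[0]])
c=np.array([.651,.0882]);print(c+.02*y,c-.02*y)
p=c-.02*y
go([p[0],p[1],.12],81.3)
E
```

```text
cam [0.421 0.124 0.193]
[0.65400796 0.10797251] [0.64799204 0.06842749]
t 11.02 pos [0.4269 0.0426 0.0573] jaw 1.2 q6 -0.16 open 0.089 F [3.1 1.6 2.1]
rot [0.3, -80.1, 0.2] shift [222.0, -61.0, 21.0] rows>= 12.0
```

View pics/w10.png

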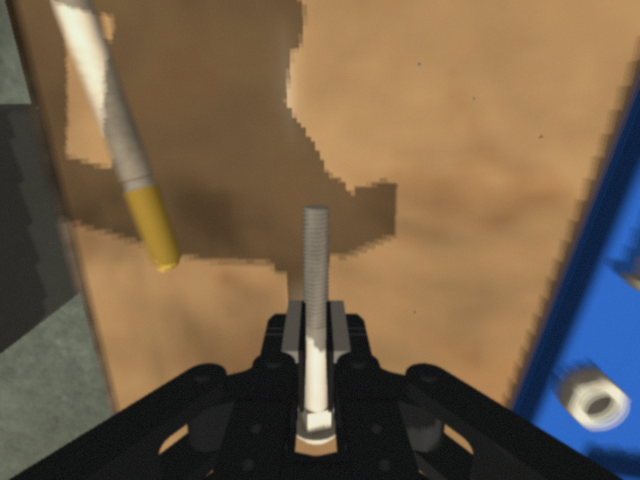

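Long bolt 2 is held and lifted. I'll carry it to the inner half of the left compartment.

Emit:
{"method": "step_arm", "body": {"rows": [[[0, 0, 0], [0, -30, 0], 1], [[0, -7, 0], [10, -60, 0], 1], [[0, -14, 0], [40, -65, 3], 1], [[0, -21, 0], [75, -65, 6], 1], [[0, -28, 0], [110, -65, 10], 1], [[0, -35, 0], [145, -65, 14], 1], [[0, -42, 0], [180, -65, 18], 1], [[0, -49, 0], [212, -65, 21], 1], [[0, -56, 0], [222, -65, 21], 1], [[0, -63, 0], [222, -65, 21], 1]]}}

```text
time: 11.85
eef_pos: [0.6485, 0.0683, 0.117]
tcp_rot: [0.598, 0.378, -0.377, -0.598]
contact_force: [-0.8, -0.2, -0.2]
opening: 0.089
```

Emit:
{"method": "step_arm", "body": {"rows": [[[0, -7, 0], [0, 0, 0], 1], [[0, -14, 0], [0, 0, 0], 1], [[0, -17, 0], [0, 0, 0], 1], [[0, -17, 0], [0, 0, 0], 1]]}}

```text
time: 12.18
eef_pos: [0.6457, 0.0683, 0.1168]
tcp_rot: [-0.537, -0.46, 0.46, 0.537]
contact_force: [-0.3, 0.9, -0.1]
opening: 0.089
```

```bash
python3 - <<'E'
from h import *
C=wrist('w11')
go([.648,.0684,.009],81.3)
E
```

```text
cam [0.568 0.082 0.26 ]
t 12.23 pos [0.6457 0.0683 0.1169] jaw 81.1 q6 -1.47 open 0.093 F [ 0.2 -0.2 -0.9]
rot [-0.0, -0.2, -0.0] shift [0.0, 108.0, -2.0] rows>= 3.0
```

View pics/w11.png

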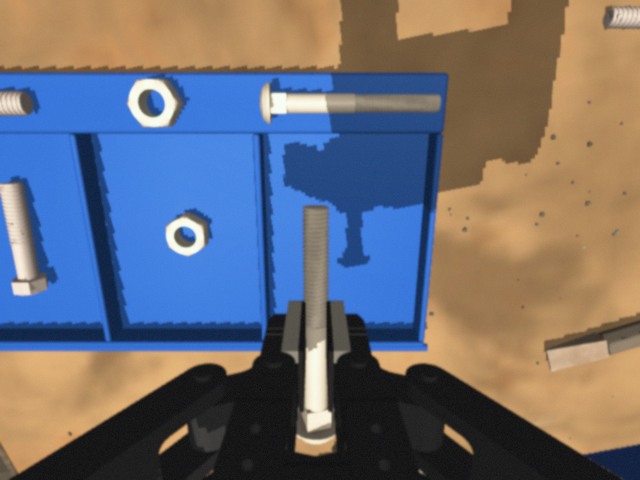

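Emit:
{"method": "step_arm", "body": {"rows": [[[0, 0, 0], [0, 35, -2], 1], [[0, 0, 0], [0, 70, -2], 1], [[0, 0, 0], [0, 95, -2], 1], [[0, 0, 0], [0, 109, -2], 1], [[0, 0, 0], [0, 109, -2], 1], [[0, 0, 0], [0, 109, -2], 0.75], [[0, 0, 0], [0, 109, -2], 0.75], [[0, 0, 0], [0, 109, -2], 0.75], [[0, 0, 0], [0, 75, -2], 0.75], [[0, 0, 0], [0, 35, -2], 0.75]]}}

```text
time: 13.07
eef_pos: [0.6445, 0.0681, 0.0788]
tcp_rot: [-0.535, -0.458, 0.462, 0.539]
contact_force: [0.8, 0.3, -0.3]
opening: 0.249
```

```bash
python3 - <<'E'
from h import *
C=wrist('w12')
go([.46,.205,.15],-22)
E
```

```text
cam [0.568 0.082 0.223]
t 13.12 pos [0.6521 0.068  0.0917] jaw 81.2 q6 -1.47 open 0.248 F [4.  0.1 5.3]
rot [0.6, -76.8, -0.4] shift [106.0, -60.0, 210.0] rows>= 11.0
```

View pics/w12.png

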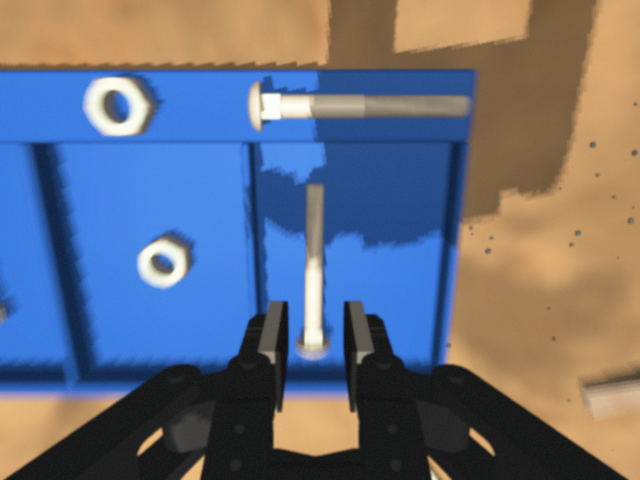

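Long bolt 2 lies inside the left compartment, from (315,185) to (313,350). Now long bolt 1. I'll turn the other way to stay clear of joint 6's limit.

Emit:
{"method": "step_arm", "body": {"rows": [[[0, 0, 0], [0, -35, 0], 0.5], [[0, 7, 0], [10, -60, 20], 0.5], [[0, 14, 0], [25, -60, 50], 0.5], [[0, 21, 0], [40, -60, 80], 0.5], [[0, 28, 0], [55, -60, 110], 0.5], [[0, 35, 0], [70, -60, 140], 0.5], [[0, 42, 0], [85, -60, 170], 0.5], [[0, 49, 0], [100, -60, 200], 0.5], [[0, 56, 0], [106, -60, 210], 0.5], [[0, 63, 0], [106, -60, 210], 0.5]]}}

```text
time: 13.95
eef_pos: [0.4542, 0.2066, 0.1426]
tcp_rot: [-0.698, -0.111, 0.11, 0.699]
contact_force: [0.9, 0.6, 0.2]
opening: 0.502
```

Emit:
{"method": "step_arm", "body": {"rows": [[[0, 7, 0], [0, 0, 0], 0.5], [[0, 14, 0], [0, 0, 0], 0.5], [[0, 21, 0], [0, 0, 0], 0.5], [[0, 28, 0], [0, 0, 0], 0.5], [[0, 35, 0], [0, 0, 0], 0.5], [[0, 40, 0], [0, 0, 0], 0.5], [[0, 40, 0], [0, 0, 0], 0.5]]}}

```text
time: 14.53
eef_pos: [0.4569, 0.2051, 0.1429]
tcp_rot: [-0.694, 0.134, -0.135, 0.694]
contact_force: [-0.9, -0.1, 0.2]
opening: 0.493
```

```bash
python3 - <<'E'
from h import *
C=wrist('w13')
px,W=blob(C,[.44,.213],.009,100);print(axis(W),px.mean(0))
go([.44,.213,.003],-22)
E
```

```text
cam [0.487 0.28  0.286]
(array([0.43948617, 0.21286551]), np.float64(0.09819108092414285), np.float64(0.019519551725131284), np.float64(66.34056476482446)) [288.30865374 229.23566744]
t 14.58 pos [0.4569 0.2051 0.1429] jaw -21.7 q6 0.6 open 0.497 F [ 0.3 -0.1  0.2]
rot [-0.0, 0.3, 0.1] shift [-19.0, 140.0, 1.0] rows>= 4.0
```

View pics/w13.png

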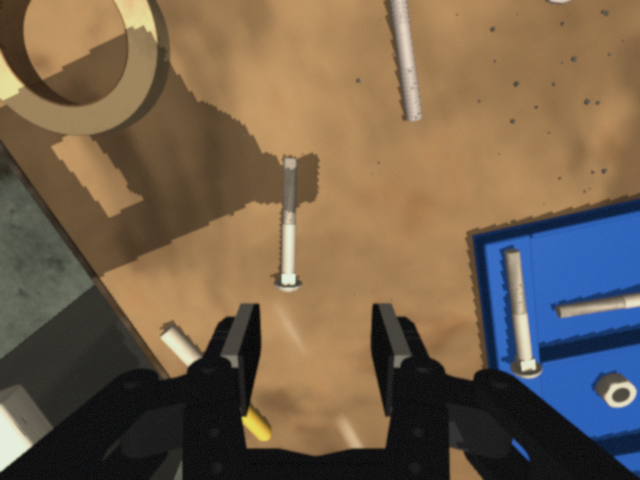

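Long bolt 1 has its tip at (290,156) and its head at (288,290).

```bash
python3 - <<'E'
from h import *
C=dict(np.load('pics/w13.npz'))
a=ray(C,(290,156),.005);b=ray(C,(288,290),.010);print(a,b,np.linalg.norm(a-b),np.degrees(np.arctan2(*(a-b)[1::-1])))
m=(a+b)/2;print(m,np.hypot(*m[:2]));go([m[0],m[1],.003],-23)
E
```

```text
[0.45965037 0.25799203 0.005     ] [0.42072448 0.16923332 0.01      ] 0.0970480972359166 66.31973748931445
[0.44018742 0.21361267 0.0075    ] 0.48928043193751747
t 14.58 pos [0.4569 0.2051 0.1429] jaw -21.7 q6 0.6 open 0.497 F [ 0.3 -0.1  0.2]
rot [-0.0, 1.3, 0.1] shift [-19.0, 140.0, 2.0] rows>= 4.0
```

Emit:
{"method": "step_arm", "body": {"rows": [[[0, 2, 0], [-19, 30, 2], 0.5], [[0, 2, 0], [-19, 60, 2], 0.5], [[0, 2, 0], [-19, 90, 2], 0.5], [[0, 2, 0], [-19, 110, 2], 0.5], [[0, 2, 0], [-19, 115, 2], 0.5], [[0, 2, 0], [-19, 115, 2], 0.5]]}}

```text
time: 15.08
eef_pos: [0.4385, 0.2136, 0.026]
tcp_rot: [0.693, -0.147, 0.144, -0.691]
contact_force: [0.3, -0.1, 0.3]
opening: 0.501
```

```bash
python3 - <<'E'
from h import *
C=wrist('w14')
go([.4402,.2136,.003],-23.5)
E
```

```text
cam [0.472 0.288 0.169]
t 15.13 pos [0.4399 0.2139 0.0275] jaw -23.8 q6 0.66 open 0.506 F [ 0.1 -0.   0.6]
rot [0.0, -0.3, -0.0] shift [0.0, 25.0, -0.0] rows>= 1.0
```

View pics/w14.png

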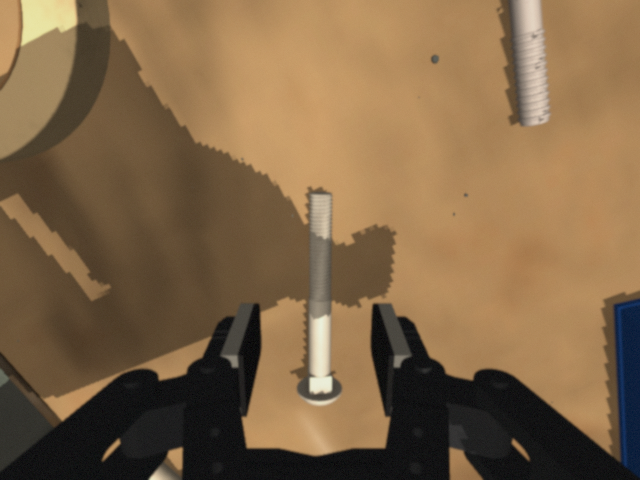

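The bolt is centred at column 320, so I'll close on it and lift.

Emit:
{"method": "step_arm", "body": {"rows": [[[0, 0, 0], [0, 15, 0], 0.5], [[0, 0, 0], [0, 24, 0], 0.5], [[0, 0, 0], [0, 24, 0], 0.5], [[0, 0, 0], [0, 24, 0], 1], [[0, 0, 0], [0, 24, 0], 1], [[0, 0, 0], [0, 24, 0], 1], [[0, 0, 0], [0, 24, 0], 1], [[0, 0, 0], [0, 24, 0], 1], [[0, 0, 0], [0, 5, 0], 1], [[0, 0, 0], [0, -25, 0], 1]]}}

```text
time: 15.97
eef_pos: [0.4367, 0.2131, 0.0498]
tcp_rot: [0.693, -0.149, 0.143, -0.691]
contact_force: [0.4, 0.3, -0.1]
opening: 0.086
```

```bash
python3 - <<'E'
from h import *
C=wrist('w15')
go([.654,.108,.12],81.3)
E
```

```text
cam [0.471 0.288 0.192]
t 16.02 pos [0.4422 0.2147 0.0575] jaw -23.8 q6 0.66 open 0.091 F [3.5 2.9 2.6]
rot [-0.3, 74.9, 0.1] shift [237.0, -62.0, -12.0] rows>= 11.0
```

View pics/w15.png

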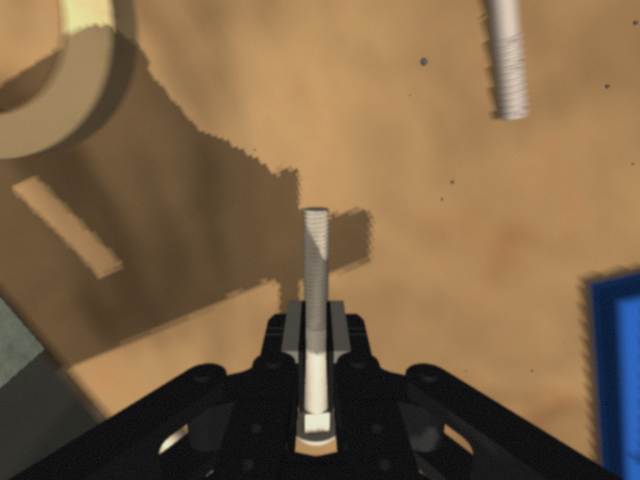

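Emit:
{"method": "step_arm", "body": {"rows": [[[0, 0, 0], [0, -30, 0], 1], [[0, 7, 0], [10, -60, 0], 1], [[0, 14, 0], [40, -65, -2], 1], [[0, 21, 0], [75, -65, -4], 1], [[0, 28, 0], [110, -65, -6], 1], [[0, 35, 0], [145, -65, -8], 1], [[0, 42, 0], [180, -65, -10], 1], [[0, 49, 0], [212, -65, -12], 1], [[0, 56, 0], [237, -65, -12], 1], [[0, 63, 0], [237, -65, -12], 1]]}}

```text
time: 16.85
eef_pos: [0.6558, 0.1043, 0.1175]
tcp_rot: [-0.511, 0.487, -0.489, 0.512]
contact_force: [-0.4, -0.2, 1.2]
opening: 0.084
```

Emit:
{"method": "step_arm", "body": {"rows": [[[0, 7, 0], [0, 0, 0], 1], [[0, 12, 0], [0, 0, 0], 1], [[0, 12, 0], [0, 0, 0], 1], [[0, 12, 0], [0, 0, 0], 1]]}}

```text
time: 17.18
eef_pos: [0.6515, 0.1072, 0.117]
tcp_rot: [-0.461, 0.537, -0.536, 0.461]
contact_force: [-0.0, -0.7, 0.4]
opening: 0.086
```

```bash
python3 - <<'E'
from h import *
C=wrist('w16')
go([.654,.108,.008],81.3)
E
```

```text
cam [0.731 0.097 0.26 ]
t 17.23 pos [0.6515 0.1073 0.1171] jaw -98.7 q6 1.73 open 0.089 F [ 0.5 -0.1 -0.2]
rot [0.0, 0.0, 0.0] shift [-1.0, 109.0, 2.0] rows>= 3.0
```

View pics/w16.png

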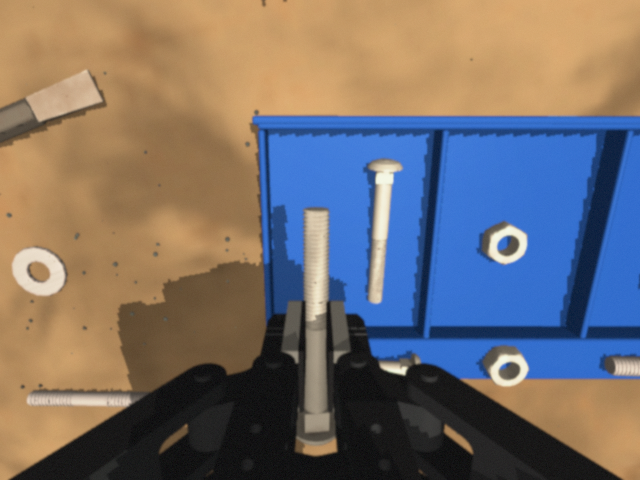

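Long bolt 2 lies from (385,165) to (376,300), with room beside it for long bolt 1. Lowering now.

Emit:
{"method": "step_arm", "body": {"rows": [[[0, 0, 0], [-1, 35, 2], 1], [[0, 0, 0], [-1, 70, 2], 1], [[0, 0, 0], [-1, 95, 2], 1], [[0, 0, 0], [-1, 109, 2], 1], [[0, 0, 0], [-1, 109, 2], 1], [[0, 0, 0], [-1, 109, 2], 0.75], [[0, 0, 0], [-1, 109, 2], 0.75], [[0, 0, 0], [-1, 109, 2], 0.75], [[0, 0, 0], [-1, 75, 2], 0.75], [[0, 0, 0], [-1, 35, 2], 0.75]]}}

```text
time: 18.07
eef_pos: [0.6505, 0.1078, 0.0788]
tcp_rot: [-0.463, 0.539, -0.535, 0.458]
contact_force: [0.9, 0.0, 1.4]
opening: 0.251
```

Emit:
{"method": "step_arm", "body": {"rows": [[[0, 0, 0], [0, -40, 0], 0.5], [[0, 0, 0], [0, -80, 0], 0.5], [[0, 0, 0], [0, -110, 40], 0.5], [[0, 0, 0], [0, -110, 80], 0.5], [[0, 0, 0], [0, -110, 80], 0.5]]}}

```text
time: 18.48
eef_pos: [0.7387, 0.094, 0.1965]
tcp_rot: [0.457, -0.535, 0.54, -0.462]
contact_force: [-1.4, -0.1, 0.1]
opening: 0.497
```

```bash
python3 - <<'E'
from h import *
C=wrist('w17')
from plant import viewer
for n in['scene','top']:
    p,d=viewer.read_camera(n);cv2.imwrite(f"pics/{n}1.png",p[:,:,::-1]);np.savez(f"pics/{n}1.npz",p=p,d=d,**viewer.calibration(n))
go([.6,.1,.2],81)
E
```

```text
cam [0.816 0.083 0.34 ]
t 18.63 pos [0.7326 0.0954 0.1917] jaw -98.8 q6 1.72 open 0.501 F [-0.2  0.9 -0.8]
rot [0.1, 0.2, 0.0] shift [16.0, -8.0, -132.0] rows>= 4.0
```

View pics/w17.png

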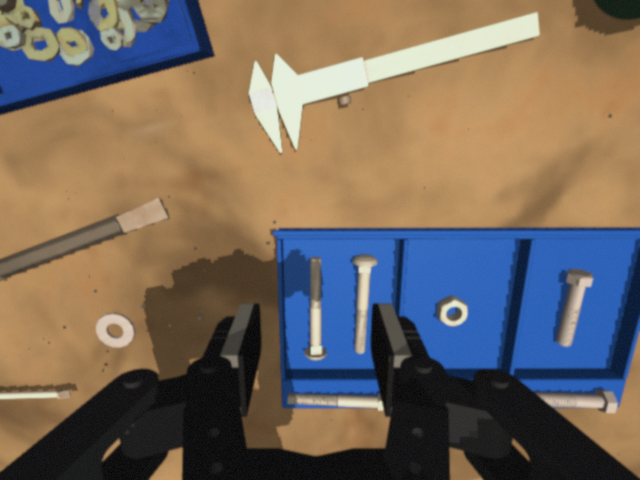

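View pics/scene1.png

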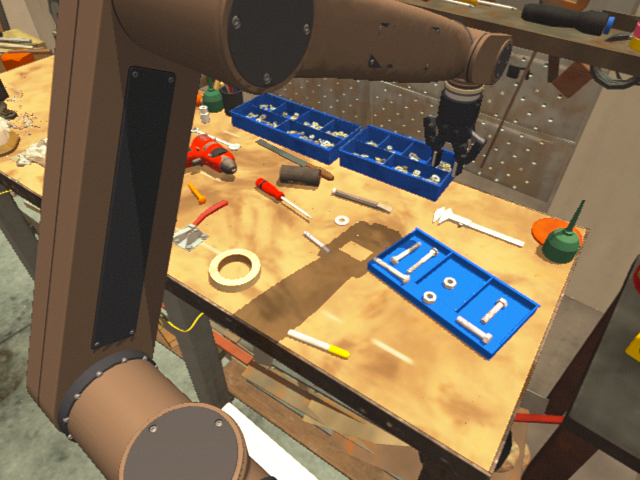

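Everything lies in its own compartment: long bolts at (316,308) and (364,305), the nut at (452,312) and the short bolt at (575,308). Before handing in, a check in tray coordinates.

```bash
python3 - <<'E'
from h import *
C=dict(np.load('pics/w17.npz'))
a=np.radians(-8.65);x=np.array([np.cos(a),np.sin(a)]);y=np.array([-x[1],x[0]]);c=np.array([.6215,-.0125])
for n,(p,q),z,yc in(('lb1',((316,258),(316,360)),.011,104),('lb2',((364,257),(360,352)),.011,104),('nut',((452,300),(452,324)),.012,0),('sb',((578,272),(567,345)),.012,-104)):
    m=((ray(C,p,z)+ray(C,q,z))/2)[:2]-c;print(n,(m@x*1000-14).round(1),(m@y*1000-yc).round(1))
A=dict(np.load('pics/scene0.npz'));B=dict(np.load('pics/scene1.npz'))
B2=dict(np.load('pics/top1.npz'));A2=dict(np.load('pics/top0.npz'))
for n,w,z,r in(('stud',[.552,.291],.006,25),('washer',[.654,.296],.004,14)):
    for P,Q,s in((A,B,75),(A2,B2,75)):
        try:print(n,blob(P,w,z,r,s)[0].mean(0).round(1),blob(Q,w,z,r,s,80)[0].mean(0).round(1))
        except Exception as e:print(n,e)
E
```

```text
lb1 -5.0 20.3
lb2 -0.4 -20.6
nut -5.8 3.2
sb -3.6 0.6
stud [316.9 242. ] [316.8 241.8]
stud [325.1 236.3] [324.7 236.2]
washer [341.4 220.1] [341.4 219.9]
washer [328.6 194.8] [328.6 194.8]
```

```bash
python3 -c "
from plant import ctrl
print(ctrl.sign_off())"
```

```text
the job is handed in; nothing more can be done
None
```

The four fasteners are in their matching compartments and the job is handed in, at about 19 s of the 120 s allowed. Both long bolts are on the left, the nut is in the middle and the short bolt is on the right; the sign-off gave no verdict.

- **Placement:** in the last wrist picture all four lie flat inside the walls. The long bolts sit about 20 mm either side of their compartment's centre line. The nut and short bolt are within 4 mm of centre across the tray (y), and everything is within 6 mm along its depth (x).
- **Stud and washer:** neither moved more than 0.5 pixel between the first and last pictures.
- **Clear of everything:** the gripper was raised well above the tray. The forces reported after each move stayed under about 6 N.
- **Disagreement:** early on, the scene and top cameras differed by about 5 mm on object positions, so I aimed the grasps from close wrist views.

No check failed.

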